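# Push the stuck salt cup out of its wooden holder

### The job

The ceramic salt cup is stuck in its wooden holder and needs washing: set the holder down over the upright post of the push-out stand so that the post goes into the hole in the holder's underside, and press gently until the holder sits fully home on the stand and the cup stands up out of it. Then take the cup and set it down gently, upright, in the middle of the round coaster, leaving the holder home on the stand. Never press on the stand with more than 25 N, and leave the other things where they are.

Things in the scene. Friction and masses are not known exactly. Their poses are not given: they have to be found in the camera images.
- holder: Loose dark wooden holder with a 14 mm thick cork foot, square block 62 x 62 x 46 mm high, about 0.28 kg, upright on the chopping board; grip it from above across any two facing sides. Origin: centre of its underside, z up, x and y square to its sides. A round recess from above, 39.5 mm wide and 32 mm deep, holds the cup.
- holder_hole (a point): Centre of the mouth of the access hole, in the middle of the holder's underside: round, 17 mm diameter, 1.5 mm chamfer, through the 14 mm cork floor to the cup's underside. Two hidden sprung noses in the recess, 34 mm above the underside, grip the cup: pushing it up takes about 6 to 11 N until it has risen 20 mm, then it is free.
- cup: Loose round white ceramic salt cup, outer diameter 38 mm, 30 mm high, shallow hollow in its top, about 0.09 kg. Origin: centre of its underside, z up. At the start it sits on the recess floor, 14 mm above the holder's underside, with its rim 2 mm below the holder's top, so it cannot be gripped.
- stand: Push-out stand, fixed to the white worktop: pale square wooden base 100 x 100 mm with an upright post, its top 12 mm above the origin (under its centre, z up). Soft rubber feet let base and post sink straight down about 0.12 mm per N (3.5 mm at most). With the holder home (underside on the base's top) the cup has risen 26 mm, rests on the post and stands 24 mm proud of the holder's top.
- stand_slot (a point): Middle of the dark slot in the base's top, 12 mm above the stand's origin. The steel post (14 mm diameter, rounded tip, reaching 40 mm above the base's top) is clamped in this slot up to 11 mm from this point, either way along the stand's x axis; where is not reported: find it by feel or by looking. It is central in y and does not give sideways.
- coaster: Loose round pale coaster, diameter 92 mm, 9 mm thick, with a low rim line, lying on the chopping board. Origin: centre of its underside, z up.
- board: Fixed wooden chopping board 220 x 340 x 21 mm (x, y, z), flat on the cooktop. Origin: centre of its underside. Carries the holder and the coaster. Mind the wall cabinet to the right of it: it hangs from 0.49 m up, over x > 0.55, y < -0.25; swing the arm past in front of it.
- salt_shaker: Bystander: salt shaker, 44 mm diameter, 90 mm tall. Origin: centre of its underside.
- lemon: Bystander: lemon, 78 x 55 x 56 mm. Origin: centre of its underside.
- pepper_mill: Bystander: wooden pepper mill, 58 mm diameter, 170 mm tall. Origin: centre of its underside.
- spice_jar: Bystander: spice jar with dark cap, 41 mm diameter, 105 mm tall. Origin: centre of its underside.
Things that resemble listed ones, but are neither listed nor needed, are in the scene too. Of the things shaped like the cup, the white one is meant.

How it is judged:
By the outcome, as a careful person would: the job done as asked, in the order asked, and still so for the second after the job is handed in, with the robot touching nothing.
It also fails if it takes over 72 s, if anything falls off the work surface, if the arm or the gripper's body presses on something with over 40 N, if the wrist force passes 120 N, or if a joint passes its speed limit or range.

### The arm

A 6-joint arm with a two-finger parallel gripper is mounted at the origin on a cart in front of the work surface, level with it; the furniture and walls round the work are solid. World frame = base frame: x ahead of the robot, y to its left, z up, the work surface at z = 0. Lengths are in m, angles in degrees, forces in N, time in s.
With the tool pointing down it reaches from about 0.275 to 1 m from the base axis. Payload 8.4 kg.
Tool frame: the origin (TCP) lies on the centre line of the jaws, within the pads' length; the fingertips stand 25 mm ahead of it and the grasp point (between the pads) lies 6 mm ahead of it; z points along the fingers, y is the line along which they close (so a half turn about z gives the same grasp; the last joint's range is limited). The gripper opens to 85 mm and grips with 20 to 120 N. Pads are 22 mm wide; open, the fingers measure 114 mm over their backs; the gripper's body (76 mm by 85 mm) begins 54 mm behind the grasp point. The pads swing forward as they close: fully open they stand 13 mm farther back than shut.
Start: joints at [-67.575, 20.225, 93.587, -0, 66.188, -0.138], TCP at [0.24, -0.577, 0.256] pointing down, gripper open.
Joint ranges: [-150.9, 150.9], [-52.94, 120.26], [3.33, 152.33], [-74.26, 254.26], [0, 154.13], [-172.89, 172.89]. Speed limits (degrees/s): [127.2, 127.2, 159.86, 180, 180, 180].

### API

Orientations are given as [roll, pitch, yaw] about the fixed x, y, z axes, in that order (R = Rz(yaw) Ry(pitch) Rx(roll)).
In Python, from plant import observe, grab_frame, job_done gives the robot as it stands.
- The arm moves only by the tool arm_command, never from a script. Its argument "deltas" is a list of rows, each a list of 7 numbers: the shift along the tool's x, y, z as a fraction of full scale, then the turn, a rotation vector about the tool's x, y, z as a fraction of full scale, then the opening, from 0 (shut) to 1 (fully open). A call has 1 to 10 rows; each row shifts and turns the commanded pose from where the row before left it, along the tool's axes as they then stand; what a row does not reach is not made up. Full scale, the value 1, is 0.04 m for a shift and 0.1 rad for a turn. A row lasts 1/8 s, in which the tool goes at most 62.5 mm and 10.7 degrees, less where a joint would pass 70% of its speed; a pose out of reach is approached as far as the arm can. A call with a number of a shift or a turn outside -1 to 1 is refused whole. A call with a gripper value outside its range is refused whole. The fingers move at their own pace and stop on an object; the grip force is fixed at half the most. Time passes only in rows, so rows that do not move let the fingers close. It gives the time, the measured TCP pose, the force, the opening and the grip force at its end, in the units of the state.
- observe(): the state, without advancing time (a new reading comes with each control period).
- grab_frame(name): name is "scene" or "top" or "wrist"; returns a dict with "img" (400x640x3 uint8, red, green, blue), "fx", "fy", "cx", "cy" (pixels), "dist_coeffs" ([k1, k2, p1, p2, k3] as OpenCV has them; the pictures are not rectified), "cam_to_world" (4x4, takes a point from camera to world coordinates); the wrist camera has in their place "hand_eye" (4x4, takes a point from camera to tool coordinates, whose origin is the TCP and whose axes are the flange's). Camera axes: x right, y down, z forward; pixel columns grow to the right and rows downward; lengths in m; the calibration is good to about 2 mm. A picture is of the moment at which its call begins: read the wrist's pose just before it. There is no depth.
- job_done(): hands the job in; it is judged then, once.
The state is a dict: "t": time; "q": joint angles; "dq": joint speeds; "effort": joint torques, N m; "position": TCP position; "ee_rot": TCP orientation; "contact_force": force on the tool from outside, world axes, zero at the start; "wrist_torque": the same for the moment, N m; "gripper_width": finger opening in m; "finger_force": force on a finger pad.
Only numpy, scipy, OpenCV 4.12 (cv2) and the standard library are available. Lean on these libraries where they do the work, as an engineer would, in place of code of your own. Each camera call takes 0.05 s, during which the arm holds its last target. There are 200 camera calls.

## Working session

There is one attempt and no reset: what is moved stays moved. The work goes in short steps, Python scripts to look and compute and a tool call to move; the robot and the scene stay as the last step left them, time stands still between calls to the robot, and variables do not carry over. Pictures are saved under pics/ and viewed, at most 12 in all, crops included, and the job is handed in when it is done.

Besides the shell and the picture viewer there is one more tool, called after "Request:" in YAML: its name, and indented under it one key for each argument. arm_command: Moves the arm, as the interface text tells. Its arguments: {"type":"object","properties":{"deltas":{"type":"array"}},"required":["deltas"]}

```bash
ls; mkdir -p pics
cat > h.py <<'E'
import numpy as np, cv2, json
from plant import observe, grab_frame
def grab(n,f):
    o=observe(); g=grab_frame(n); cv2.imwrite(f'pics/{f}.png',g['img'][:,:,::-1])
    d={k:np.array(v).tolist() for k,v in g.items() if k!='img'}
    d['pos']=np.array(o['position']).tolist(); d['rot']=np.array(o['ee_rot']).tolist()
    json.dump(d,open(f'pics/{f}.json','w')); return g['img']
def Rm(e):
    from scipy.spatial.transform import Rotation as R
    e=np.array(e); return e if e.shape==(3,3) else R.from_euler('xyz',e,degrees=True).as_matrix()
def cam(f):
    d=json.load(open(f'pics/{f}.json'))
    if 'cam_to_world' in d: T=np.array(d['cam_to_world'])
    else:
        W=np.eye(4); W[:3,:3]=Rm(d['rot']); W[:3,3]=d['pos']; T=W@np.array(d['hand_eye'])
    K=np.array([[d['fx'],0,d['cx']],[0,d['fy'],d['cy']],[0,0,1]]); return K,np.array(d['dist_coeffs']),T
def px2w(f,uv,z):
    K,D,T=cam(f); n=cv2.undistortPoints(np.array(uv,float).reshape(-1,1,2),K,D).reshape(-1,2)
    r=np.c_[n,np.ones(len(n))]@T[:3,:3].T; c=T[:3,3]; return c+r*((z-c[2])/r[:,2])[:,None]
def w2px(f,P):
    K,D,T=cam(f); M=np.linalg.inv(T); r,_=cv2.Rodrigues(M[:3,:3])
    return cv2.projectPoints(np.array(P,float).reshape(-1,1,3),r,M[:3,3],K,D)[0].reshape(-1,2)
E
python3 - <<'E'
from h import *
a=grab('scene','scene0');b=grab('top','top0');c=grab('wrist','wrist0')
o=observe(); print(o['ee_rot'],o['position'],o['contact_force'],o['gripper_width'])
for f in ('scene0','top0','wrist0'): print(f,np.round(cam(f)[2],3).tolist(),np.round(cam(f)[0],1).tolist())
E
```

```text
pics
[-1.79937704e+02 -1.56490675e-04  2.25612640e+01] [ 0.23967131 -0.57685678  0.25572345] [-0.26059798  0.18052527  0.02737996] 0.0854764411232654
scene0 [[-0.506, -0.678, 0.534, 0.034], [-0.862, 0.384, -0.33, 0.283], [0.019, -0.627, -0.779, 0.805], [0.0, 0.0, 0.0, 1.0]] [[405.3, 0.0, 320.6], [0.0, 405.3, 202.5], [0.0, 0.0, 1.0]]
top0 [[-0.275, -0.923, 0.27, 0.284], [-0.961, 0.266, -0.072, 0.041], [-0.006, -0.279, -0.96, 1.023], [0.0, 0.0, 0.0, 1.0]] [[393.6, 0.0, 320.6], [0.0, 393.6, 202.3], [0.0, 0.0, 1.0]]
wrist0 [[0.384, -0.88, -0.281, 0.311], [-0.923, -0.366, -0.115, -0.545], [-0.002, 0.304, -0.953, 0.374], [0.0, 0.0, 0.0, 1.0]] [[330.0, 0.0, 325.9], [0.0, 330.0, 193.9], [0.0, 0.0, 1.0]]
```

View pics/top0.png

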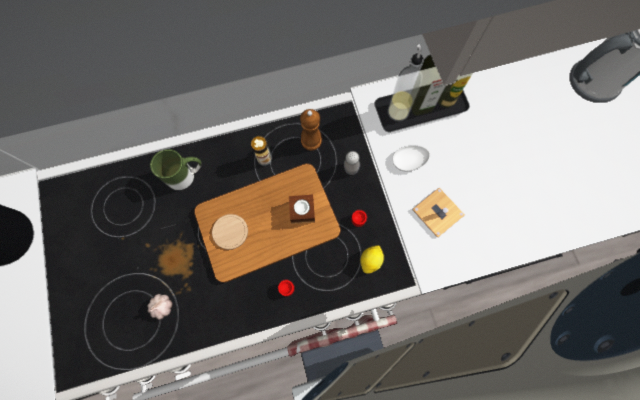

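View pics/scene0.png

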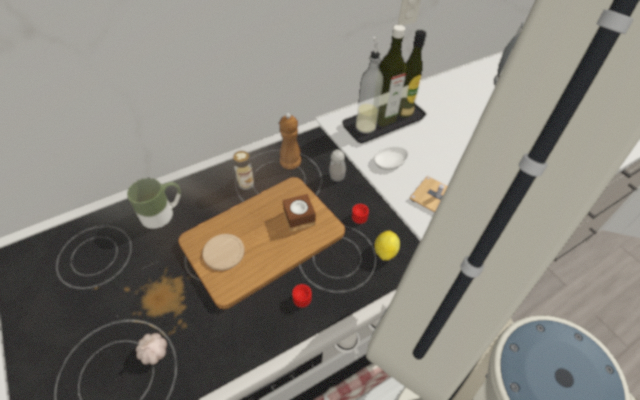

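The top view shows these, in (u,v) pixels:
- Dark holder with the white cup at (301,208).
- Coaster at (230,232).
- Stand with its post and slot at (438,211).
- Cup-like things: the white one in the holder at (301,208), and red ones at (360,218) and (286,288). The white one fits the description.

I'll confirm with an enlarged crop.

Run:
```python
import cv2,numpy as np
t=cv2.imread('pics/top0.png');w=cv2.imread('pics/wrist0.png')
r=lambda im,x,y,s,k:cv2.resize(im[y:y+s,x:x+s],None,fx=k,fy=k,interpolation=cv2.INTER_CUBIC)
A=np.hstack([r(t,272,178,60,5),r(t,409,181,60,5)]) # 600x300
cv2.imwrite('pics/crop1.png',np.vstack([A,cv2.resize(w,(480,300)) if 0 else cv2.copyMakeBorder(cv2.resize(w,(480,300)),0,0,0,120,0)]))
```

```text
(no output)
```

View pics/crop1.png

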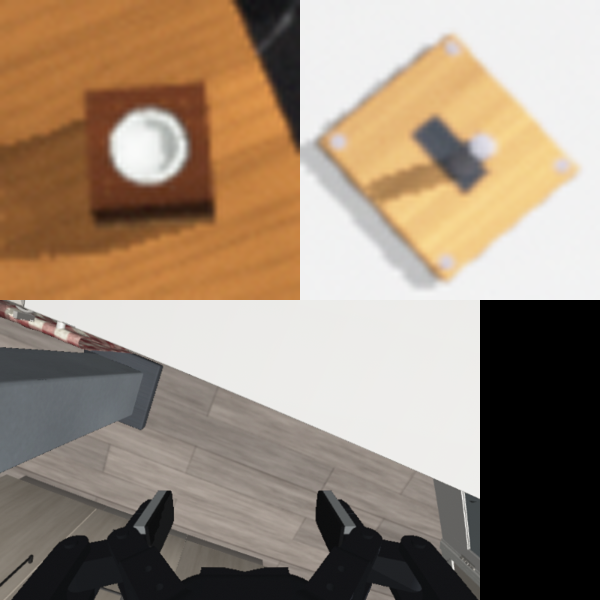

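Run:
```python
from h import *
h=np.array([[87,90],[205,83],[213,205],[94,210]])/5+[272,178]
P=px2w('top0',h,.067); print('holder',P.round(4).tolist(),P.mean(0),np.linalg.norm(P-np.roll(P,-1,0),axis=1)); 
e=P-np.roll(P,-1,0); print(np.degrees(np.arctan2(e[:,1],e[:,0]))%90)
print('cup',px2w('top0',np.array([[149,146]])/5+[272,178],.065))
s=np.array([[153,35],[279,170],[145,273],[22,141]])/5+[409,181]
P=px2w('top0',s,.012); print('stand',P.round(4).tolist(),P.mean(0),np.linalg.norm(P-np.roll(P,-1,0),axis=1))
e=P-np.roll(P,-1,0); print(np.degrees(np.arctan2(e[:,1],e[:,0]))%90)
q=px2w('top0',np.array([[135,117],[172,190],[115,133],[187,178],[150,153]])/5+[409,181],.012);print('slot',q.round(4).tolist())
print('posttop',px2w('top0',np.array([[182,146]])/5+[409,181],.052))
print('coaster',px2w('top0',[[229.5,231.5],[211,231],[248,232],[230,213],[230,250]],.030).round(4).tolist())
print('board',px2w('top0',[[195,207],[316,166],[340,228],[217,281]],.021).round(4).tolist())
o=observe();print(o['ee_rot'])
```

```text
holder [[0.5906, 0.0416, 0.067], [0.5775, -0.0171, 0.067], [0.5149, -0.0037, 0.067], [0.5289, 0.0541, 0.067]] [0.55298691 0.01873072 0.067     ] [0.06007923 0.06399941 0.05947742 0.06290063]
[77.47450282 77.90660157 76.4085414  78.47175334]
cup [[0.55388475 0.01897891 0.065     ]]
stand [[0.5178, -0.3533, 0.012], [0.4291, -0.3901, 0.012], [0.3967, -0.3028, 0.012], [0.4814, -0.2656, 0.012]] [ 0.45626003 -0.32795529  0.012     ] [0.09602767 0.09310616 0.09255828 0.09485823]
[22.56018995 20.38689711 23.68628424 22.53391165]
slot [[0.4773, -0.3277, 0.012], [0.4345, -0.3322, 0.012], [0.472, -0.3144, 0.012], [0.4384, -0.3421, 0.012], [0.4565, -0.3283, 0.012]]
posttop [[ 0.4486956  -0.33058529  0.052     ]]
coaster [[0.5527, 0.2139, 0.03], [0.5671, 0.2593, 0.03], [0.5382, 0.1685, 0.03], [0.6004, 0.2022, 0.03], [0.5054, 0.2229, 0.03]]
board [[0.6449, 0.2889, 0.021], [0.6679, -0.0498, 0.021], [0.4846, -0.0628, 0.021], [0.44, 0.2723, 0.021]]
[-1.79937704e+02 -1.56490675e-04  2.25612640e+01]
```

Request:
arm_command:
  deltas:
    - [0.82,-0.41,0,0,0,0,1]
    - [0.82,-0.41,0,0,0,0,1]
    - [0.82,-0.41,0,0,0,0,1]
    - [0.82,-0.41,0,0,0,0,1]
    - [0.82,-0.41,0,0,0,0,1]
    - [0.82,-0.41,0,0,0,0,1]
    - [0.82,-0.41,0,0,0,0,1]
    - [0.82,-0.41,0,0,0,0,1]
    - [0.82,-0.41,0,0,0,0,1]
    - [0,0,0,0,0,0,1]

```text
t: 1.4
position: [0.4569, -0.3259, 0.2561]
ee_rot: [-180.0, -0.0, 22.7]
contact_force: [-0.4, 0.2, 0.6]
gripper_width: 0.0853
finger_force: 0.0
```

Run:
```python
from h import *
o=observe();print(o['t'],o['position'],o['ee_rot'],np.abs(o['dq']).max())
a=grab('wrist','w1'); print(w2px('w1',[[.4563,-.328,.012],[.4487,-.3306,.052]]))
cv2.imwrite('pics/w1c.png',cv2.resize(a[60:340,140:500,::-1],None,fx=2,fy=2,interpolation=cv2.INTER_CUBIC))
```

```text
1.4 [ 0.4568728  -0.32594054  0.25607111] [-1.79967795e+02 -6.30601891e-03  2.27190379e+01] 2.4732061015278055
[[329.28637881 163.14407824]
 [329.05746509 179.42978821]]
```

View pics/w1c.png

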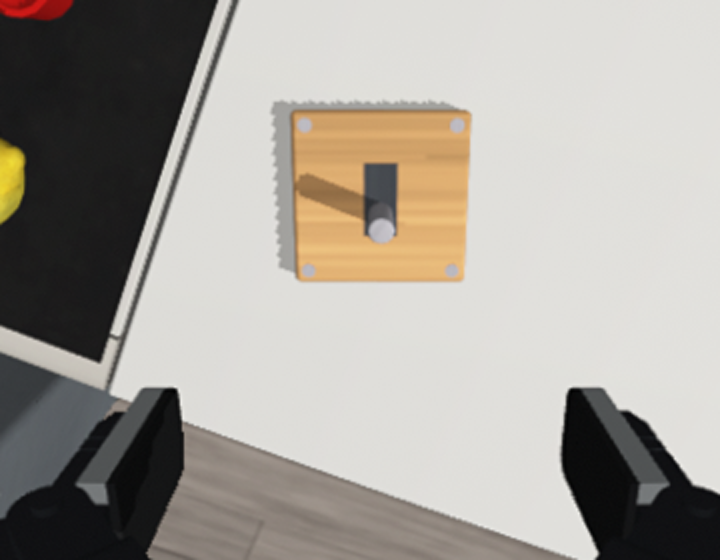

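The wrist crop shows the stand square at full-image (330,158). The post tip is at (330.5,175), toward the −x end of the slot centred at (330.2,160).

Run:
```python
from h import *
c=lambda L:np.array(L)/2+[140,60]
P=px2w('w1',c([[293,112],[471,112],[463,277],[297,279]]),.012); print(P.round(4).tolist(),P.mean(0),np.linalg.norm(P-np.roll(P,-1,0),axis=1))
e=P-np.roll(P,-1,0); print(np.degrees(np.arctan2(e[:,1],e[:,0]))%90)
print('slot',px2w('w1',c([[380.5,200]]),.012)); print('slot ends',px2w('w1',c([[380.5,163],[380.5,236]]),.012)); print('post',px2w('w1',c([[381,230]]),.052))
```

```text
[[0.4862, -0.2655, 0.012], [0.5232, -0.3537, 0.012], [0.4368, -0.3893, 0.012], [0.3985, -0.3011, 0.012]] [ 0.46115739 -0.32738809  0.012     ] [0.09562762 0.09344083 0.09611632 0.09467123]
[22.74962576 22.40697347 23.48068725 22.12038678]
slot [[ 0.46001168 -0.32759912  0.012     ]]
slot ends [[ 0.47903446 -0.31954637  0.012     ]
 [ 0.44089231 -0.33569438  0.012     ]]
post [[ 0.45351171 -0.33014377  0.052     ]]
```

Request:
arm_command:
  deltas:
    - [0.56,-0.7,0,0,0,0,1]
    - [0.56,-0.7,0,0,0,0,1]
    - [0.56,-0.7,0,0,0,0,1]
    - [0.56,-0.7,0,0,0,0,1]
    - [0.56,-0.7,0,0,0,0,1]
    - [0.56,-0.7,0,0,0,0,1]
    - [0.56,-0.7,0,0,0,0,1]
    - [0.56,-0.7,0,0,0,0,1]
    - [0.56,-0.7,0,0,0,0,1]
    - [0.56,-0.7,0,0,0,0,1]

```text
t: 2.7
position: [0.5553, 0.0168, 0.2562]
ee_rot: [180.0, 0.0, 22.5]
contact_force: [0.4, 0.2, -0.4]
gripper_width: 0.0854
finger_force: 0.0
```

Request:
arm_command:
  deltas:
    - [0,0,0,0,0,-0.96,1]
    - [0,0,0,0,0,-0.96,1]
    - [0,0,0,0,0,-0.96,1]
    - [0,0,0,0,0,-0.96,1]
    - [0,0,0,0,0,-0.96,1]
    - [0,0,0,0,0,-0.96,1]
    - [0,0,0,0,0,-0.96,1]
    - [0,0,0,0,0,-0.96,1]
    - [0,0,0,0,0,-0.96,1]
    - [0,0,0,0,0,-0.96,1]

```text
t: 3.95
position: [0.5551, 0.0156, 0.2561]
ee_rot: [-180.0, 0.0, 77.7]
contact_force: [0.2, -0.6, -0.9]
gripper_width: 0.0856
finger_force: 0.0
```

Request:
arm_command:
  deltas:
    - [0,0,0,0,0,0,1]

```text
t: 4.08
position: [0.5551, 0.0159, 0.2562]
ee_rot: [-180.0, 0.0, 77.5]
contact_force: [-0.4, 0.9, 0.4]
gripper_width: 0.0855
finger_force: 0.0
```

Run:
```python
from h import *
o=observe();print(o['t'],o['position'],o['ee_rot'],o['q'],np.abs(o['dq']).max())
a=grab('wrist','w2'); print(w2px('w2',[[.556,.019,.067],[.5527,.2139,.03]]))
cv2.imwrite('pics/w2c.png',cv2.resize(a[:,100:560,::-1],None,fx=1.5,fy=1.5,interpolation=cv2.INTER_CUBIC))
```

```text
4.075 [0.5550789  0.01585792 0.25616465] [-1.79985986e+02  1.86553763e-02  7.74718897e+01] [ 1.49006887e+00  1.40620055e+01  1.02204599e+02 -1.63959431e-02
  6.37515113e+01  1.40254351e+01] 3.12645097696222
[[327.10440331 172.24191823]
 [277.44041096 -38.67556361]]
```

View pics/w2c.png

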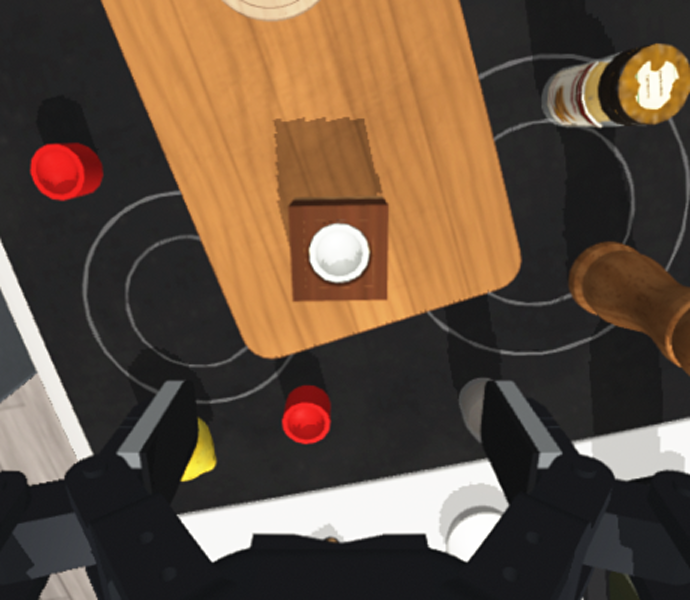

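The white cup sits in the dark holder at crop (339,252), full (326,168). The other cup-like things nearby are red, so this is the cup meant.

Run:
```python
from h import *
c=lambda L:np.array(L)/1.5+[100,0]
P=px2w('w2',c([[291,206],[388,206],[387,299],[293,300]]),.067); print(P.round(4).tolist(),P.mean(0),np.linalg.norm(P-np.roll(P,-1,0),axis=1))
e=P-np.roll(P,-1,0); print(np.degrees(np.arctan2(e[:,1],e[:,0]))%90)
C=px2w('w2',c([[339,252]]),.065)[0];print('cup',C)
# auto: cup rim by threshold
im=cv2.imread('pics/w2.png');g=im.min(2); m=(g>150).astype(np.uint8); n,l,s,ce=cv2.connectedComponentsWithStats(m)
for i in range(1,n):
    if s[i,4]>200 and 280<ce[i,0]<370: print(s[i],ce[i],px2w('w2',ce[i:i+1],.065))
o=observe();R=Rm(o['ee_rot']);
print('tool delta to holder', R.T@(P.mean(0)-o['position']),R.T@(C-o['position']))
print('shaker',px2w('top0',[[352,158]],.09),px2w('top0',[[351,172]],0))
```

```text
[[0.5332, 0.0582, 0.067], [0.5918, 0.0452, 0.067], [0.5797, -0.0143, 0.067], [0.5195, -0.0016, 0.067]] [0.55604224 0.02187673 0.067     ] [0.05998989 0.06067202 0.06156583 0.06136677]
[77.48520175 78.54160587 78.13981682 77.06194033]
cup [0.55576678 0.02283104 0.065     ]
[250   0  61  13 500] [280.318   4.88 ] [[0.54876252 0.16919007 0.065     ]]
[ 306  149   40   39 1228] [325.60749186 168.17100977] [[0.55536275 0.02274853 0.065     ]]
[ 218  306  221   69 7622] [343.45932826 341.28443978] [[ 0.53101775 -0.18202782  0.065     ]]
tool delta to holder [ 0.00596263 -0.00033602  0.18917918] [ 0.00683432 -0.00081272  0.19117905]
shaker [[ 0.63700148 -0.13764573  0.09      ]] [[ 0.63200571 -0.13989415  0.        ]]
```

Request:
arm_command:
  deltas:
    - [0.16,-0.012,0.7,0,0,-0.01,1]
    - [0,0,0.9,0,0,0,1]
    - [0,0,0.9,0,0,0,1]
    - [0,0,0.9,0,0,0,1]
    - [0,0,0.8,0,0,0,1]
    - [0,0,0.6,0,0,0,1]
    - [0,0,0.3,0,0,0,1]
    - [0,0,0,0,0,0,1]
    - [0,0,0,0,0,0,0.9]

```text
t: 5.25
position: [0.5568, 0.0232, 0.0532]
ee_rot: [179.9, -0.0, 77.6]
contact_force: [-0.5, -0.4, 0.1]
gripper_width: 0.0772
finger_force: 0.0
```

Request:
arm_command:
  deltas:
    - [0,0,0,0,0,0,0.6]
    - [0,0,0,0,0,0,0.6]
    - [0,0,0,0,0,0,0.6]
    - [0,0,0,0,0,0,0.6]

```text
t: 5.75
position: [0.5568, 0.0233, 0.0535]
ee_rot: [179.9, -0.0, 77.6]
contact_force: [-0.7, 0.1, 6.8]
gripper_width: 0.0611
finger_force: 65.5
```

Request:
arm_command:
  deltas:
    - [0,0,-0.2,0,0,0,0.6]
    - [0,0,-0.5,0,0,0,0.6]
    - [0,0,-0.9,0,0,0,0.6]
    - [0,0,-0.9,0,0,0,0.6]
    - [0,0,-0.6,0,0,0,0.6]
    - [0,0,-0.3,0,0,0,0.6]
    - [0,0,0,0,0,0,0.6]
    - [0,0,0,0,0,0,0.6]

```text
t: 6.75
position: [0.5554, 0.0232, 0.1872]
ee_rot: [-179.9, 0.0, 77.6]
contact_force: [-0.2, 0.9, -3.9]
gripper_width: 0.0613
finger_force: 66.6
```

Run:
```python
from h import *
o=observe();print(o['t'],o['position'],o['ee_rot'],o['contact_force'],o['gripper_width'],o['wrist_torque'])
a=grab('wrist','w3'); 
cv2.imwrite('pics/w3c.png',cv2.resize(a[:,100:560,::-1],None,fx=1.5,fy=1.5,interpolation=cv2.INTER_CUBIC))
```

```text
6.75 [0.55538028 0.02324804 0.18721926] [-1.79902139e+02  2.47788280e-02  7.76236899e+01] [-0.19952943  0.86127916 -3.92052065] 0.06131288972253208 [ 0.02537436  0.01443682 -0.04268515]
```

View pics/w3c.png

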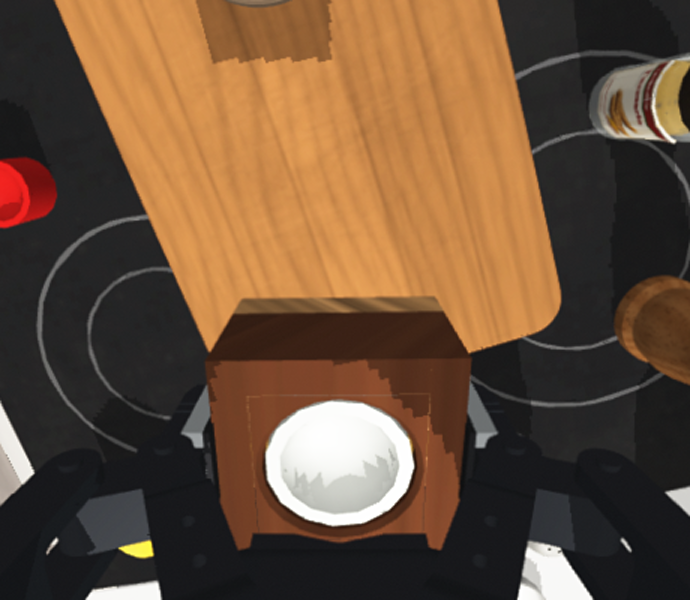

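The holder is held square in the jaws. The cup's rim is seated, centred at crop (339.5,463), and the holder's near top edge is at crop y=360.

Run:
```python
from h import *
from scipy.optimize import least_squares
f='w3';d=json.load(open('pics/w3.json'));R=Rm(d['rot']);p=np.array(d['pos'])
im=cv2.imread('pics/w3.png');m=(im.min(2)>120).astype(np.uint8);n,l,s,ce=cv2.connectedComponentsWithStats(m)
i=max([i for i in range(1,n) if 270<ce[i,0]<380 and ce[i,1]>250],key=lambda i:s[i,4]);print(s[i],ce[i])
ct=max(cv2.findContours((l==i).astype(np.uint8),0,cv2.CHAIN_APPROX_NONE)[0],key=len).reshape(-1,2).astype(float)
ct=cv2.convexHull(ct.astype(np.int32)).reshape(-1,2).astype(float)
W=px2w(f,ct,p[2]+.0115); T=(W-p)@R
(c,rr)=cv2.minEnclosingCircle(T[:,:2].astype(np.float32));print('circle',c,rr)
r=least_squares(lambda a:np.hypot(T[:,0]-a[0],T[:,1]-a[1])-a[2],[0,0,.019]);print('fit',r.x,np.abs(r.fun).max())
c2=lambda L:np.array(L)/1.5+[100,0]
E=(px2w(f,c2([[206,360],[470,360]]),p[2]+.0135)-p)@R;print('edge',E, E.mean(0)-[.031,0,0])
```

```text
[ 277  267   99   84 6520] [325.85107362 307.9946319 ]
circle (-0.0015390835469588637, -0.0006399757112376392) 0.019383329898118973
fit [-0.00149352 -0.00077859  0.01911804] 0.00030323651595927717
edge [[ 0.02907987 -0.03167755 -0.01345849]
 [ 0.02916134  0.02976927 -0.01356348]] [-0.00187939 -0.00095414 -0.01351099]
```

Request:
arm_command:
  deltas:
    - [0,0,0,0,0,0.96,0.6]
    - [0,0,0,0,0,0.96,0.6]
    - [0,0,0,0,0,0.96,0.6]
    - [0,0,0,0,0,0.96,0.6]
    - [0,0,0,0,0,0.96,0.6]
    - [0,0,0,0,0,0.96,0.6]
    - [0,0,0,0,0,0.96,0.6]
    - [0,0,0,0,0,0.96,0.6]
    - [0,0,0,0,0,0.96,0.6]
    - [0,0,0,0,0,0.94,0.6]

```text
t: 8.05
position: [0.5555, 0.0233, 0.1871]
ee_rot: [-180.0, 0.1, 22.6]
contact_force: [-0.7, -0.2, -3.8]
gripper_width: 0.0612
finger_force: 66.6
```

Request:
arm_command:
  deltas:
    - [-0.3,0.28,0,0,0,0,0.6]
    - [-0.61,0.55,0,0,0,0,0.6]
    - [-0.61,0.55,0,0,0,0,0.6]
    - [-0.61,0.55,0,0,0,0,0.6]
    - [-0.61,0.55,0,0,0,0,0.6]
    - [-0.61,0.55,0,0,0,0,0.6]
    - [-0.61,0.55,0,0,0,0,0.6]
    - [-0.61,0.55,0,0,0,0,0.6]
    - [-0.61,0.55,0,0,0,0,0.6]
    - [-0.61,0.55,0,0,0,0,0.6]

```text
t: 9.3
position: [0.4218, -0.2603, 0.1877]
ee_rot: [-180.0, 0.0, 22.8]
contact_force: [-0.1, 0.2, -5.0]
gripper_width: 0.0611
finger_force: 66.4
```

Request:
arm_command:
  deltas:
    - [-0.61,0.55,0,0,0,0,0.6]
    - [-0.61,0.55,0,0,0,0,0.6]
    - [-0.61,0.55,0,0,0,0,0.6]
    - [-0.3,0.28,0,0,0,0,0.6]
    - [0,0,0,0,0,0,0.6]
    - [0,0,0,0,0,0,0.6]

```text
t: 10.05
position: [0.3745, -0.3626, 0.188]
ee_rot: [-179.9, 0.0, 22.8]
contact_force: [0.4, 0.8, -4.1]
gripper_width: 0.061
finger_force: 66.5
```

Run:
```python
from h import *
o=observe();print(o['t'],o['position'],o['ee_rot'],o['contact_force'],o['gripper_width'])
a=grab('wrist','w4'); print(w2px('w4',[[.4535,-.3301,.052],[.46,-.3276,.012]]))
cv2.imwrite('pics/w4c.png',cv2.resize(a[:,150:510,::-1],None,fx=1.5,fy=1.5,interpolation=cv2.INTER_CUBIC))
```

```text
10.05 [ 0.37448156 -0.36261258  0.18796972] [-1.79942229e+02  4.80797164e-03  2.27578415e+01] [ 0.3617815   0.84281495 -4.09567623] 0.06100550492111606
[[329.45748917  78.58493496]
 [329.33346374  71.37906735]]
```

View pics/w4c.png

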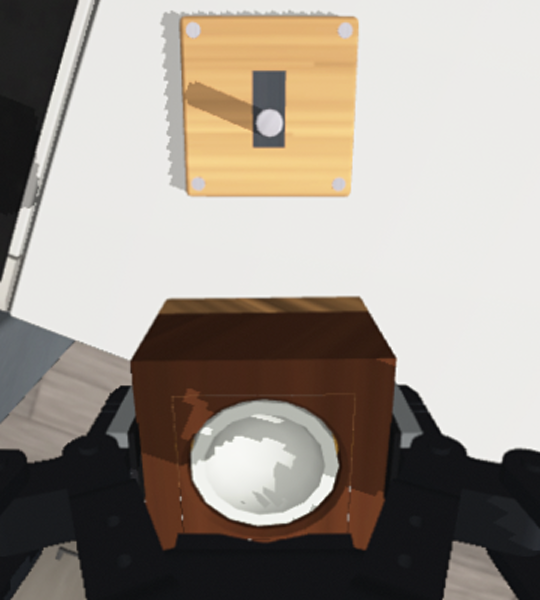

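The post tip is at crop (269,122), full (329.3,81.3), still toward the near end of the slot. The holder is in view and level.

Run:
```python
from h import *
for f,uv in (('w1',[381/2+140,230/2+60]),('w4',[269/1.5+150,122/1.5])):
    d=json.load(open(f'pics/{f}.json'));R=Rm(d['rot']);p=np.array(d['pos'])
    for z in (.052,.047): P=px2w(f,[uv],z)[0]; print(f,z,P.round(4),'tool',(R.T@(P-p)).round(4))
c=lambda L:np.array(L)/1.5+[150,0]
P=px2w('w4',c([[181,18],[357,18],[351,194],[190,194]]),.012);print(P.round(4).tolist(),P.mean(0),np.linalg.norm(P-np.roll(P,-1,0),axis=1))
print('slot',px2w('w4',c([[269,70],[269,147],[269,108.5]]),.012))
```

```text
w1 0.052 [ 0.4535 -0.3301  0.052 ] tool [-0.0047  0.0027  0.2041]
w1 0.047 [ 0.4524 -0.3307  0.047 ] tool [-0.006   0.0028  0.2091]
w4 0.052 [ 0.4517 -0.3308  0.052 ] tool [0.0835 0.0006 0.136 ]
w4 0.047 [ 0.4518 -0.3308  0.047 ] tool [0.0836 0.0007 0.141 ]
[[0.4839, -0.2661, 0.012], [0.5206, -0.3534, 0.012], [0.4342, -0.3909, 0.012], [0.3975, -0.3036, 0.012]] [ 0.45903694 -0.32848857  0.012     ] [0.09465887 0.09421282 0.09472637 0.09424816]
slot [[ 0.47789772 -0.32003266  0.012     ]
 [ 0.44000617 -0.3360555   0.012     ]
 [ 0.45929651 -0.32789736  0.012     ]]
```

Request:
arm_command:
  deltas:
    - [0.5,0.01,0,0,0,0,0.6]
    - [0.7,0.01,0,0,0,0,0.6]
    - [0.6,0.01,0.3,0,0,0,0.6]
    - [0.34,0.008,0.7,0,0,0,0.6]
    - [0,0,0.7,0,0,0,0.6]
    - [0,0,0.4,0,0,0,0.6]
    - [0,0,0.2,0,0,0,0.6]
    - [0,0,0,0,0,0,0.6]
    - [0,0,0,0,0,0,0.6]

```text
t: 11.22
position: [0.4546, -0.3321, 0.0972]
ee_rot: [179.9, -0.0, 22.7]
contact_force: [-0.4, -0.1, -4.2]
gripper_width: 0.0612
finger_force: 66.5
```

Request:
arm_command:
  deltas:
    - [0,0,0.05,0,0,0,0.6]
    - [0,0,0.05,0,0,0,0.6]
    - [0,0,0,0,0,0,0.6]

```text
t: 11.6
position: [0.454, -0.3316, 0.0922]
ee_rot: [-180.0, 0.0, 22.7]
contact_force: [-0.2, -0.3, -3.0]
gripper_width: 0.0613
finger_force: 66.5
```

Request:
arm_command:
  deltas:
    - [0,0,0.05,0,0,0,0.6]
    - [0,0,0.05,0,0,0,0.6]
    - [0,0,0.05,0,0,0,0.6]
    - [0,0,0.03,0,0,0,0.6]
    - [0,0,0,0,0,0,0.6]

```text
t: 12.22
position: [0.4541, -0.3316, 0.0849]
ee_rot: [-180.0, 0.0, 22.7]
contact_force: [0.8, 0.6, -3.7]
gripper_width: 0.0611
finger_force: 66.5
```

Request:
arm_command:
  deltas:
    - [0,0,0.025,0,0,0,0.6]
    - [0,0,0.02,0,0,0,0.6]
    - [0,0,0,0,0,0,0.6]

```text
t: 12.6
position: [0.4541, -0.3316, 0.0832]
ee_rot: [-180.0, 0.0, 22.7]
contact_force: [0.2, 0.5, -3.4]
gripper_width: 0.0612
finger_force: 66.5
```

Request:
arm_command:
  deltas:
    - [0,0,0.025,0,0,0,0.6]
    - [0,0,0.025,0,0,0,0.6]
    - [0,0,0,0,0,0,0.6]

```text
t: 12.98
position: [0.4541, -0.3316, 0.0812]
ee_rot: [-180.0, 0.0, 22.7]
contact_force: [0.4, -0.6, -4.6]
gripper_width: 0.0612
finger_force: 66.5
```

Request:
arm_command:
  deltas:
    - [0,0,0.025,0,0,0,0.6]
    - [0,0,0,0,0,0,0.6]

```text
t: 13.22
position: [0.4541, -0.3316, 0.0802]
ee_rot: [-180.0, 0.0, 22.7]
contact_force: [-0.2, 0.5, -4.1]
gripper_width: 0.0611
finger_force: 66.5
```

Request:
arm_command:
  deltas:
    - [0,0,0.04,0,0,0,0.6]
    - [0,0,0.04,0,0,0,0.6]
    - [0,0,0.04,0,0,0,0.6]
    - [0,0,0,0,0,0,0.6]

```text
t: 13.72
position: [0.454, -0.3315, 0.0753]
ee_rot: [-180.0, 0.0, 22.7]
contact_force: [-0.5, 0.2, -3.4]
gripper_width: 0.0617
finger_force: 66.5
```

Request:
arm_command:
  deltas:
    - [0,0,0.04,0,0,0,0.6]
    - [0,0,0.04,0,0,0,0.6]
    - [0,0,0.04,0,0,0,0.6]
    - [0,0,0,0,0,0,0.6]

```text
t: 14.22
position: [0.4541, -0.3315, 0.0705]
ee_rot: [-180.0, 0.0, 22.7]
contact_force: [-0.4, -1.6, -4.6]
gripper_width: 0.061
finger_force: 66.5
```

Request:
arm_command:
  deltas:
    - [0,0,0.03,0,0,0,0.6]
    - [0,0,0.03,0,0,0,0.6]
    - [0,0,0.03,0,0,0,0.6]
    - [0,0,0,0,0,0,0.6]

```text
t: 14.72
position: [0.4541, -0.3316, 0.067]
ee_rot: [-180.0, 0.0, 22.7]
contact_force: [0.7, 0.2, -3.4]
gripper_width: 0.0613
finger_force: 66.5
```

Request:
arm_command:
  deltas:
    - [0,0,0.03,0,0,0,0.6]
    - [0,0,0.03,0,0,0,0.6]
    - [0,0,0.03,0,0,0,0.6]
    - [0,0,0,0,0,0,0.6]

```text
t: 15.22
position: [0.4542, -0.3317, 0.0634]
ee_rot: [180.0, -0.0, 22.7]
contact_force: [0.2, -0.2, -4.4]
gripper_width: 0.0613
finger_force: 66.5
```

Run:
```python
from h import *
a=grab('wrist','w5');s=grab('scene','s5');t=grab('top','t5')
r=lambda im,x,y,w,h,k:cv2.resize(im[y:y+h,x:x+w],None,fx=k,fy=k,interpolation=cv2.INTER_CUBIC)
A=np.hstack([r(t,390,150,100,100,4),r(s,380,130,100,100,4)])
B=np.hstack([cv2.resize(a[200:],(640,200)),np.zeros((200,160,3),np.uint8)])
cv2.imwrite('pics/c5.png',np.vstack([A,B])[:,:,::-1])
```

```text
(no output)
```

View pics/c5.png

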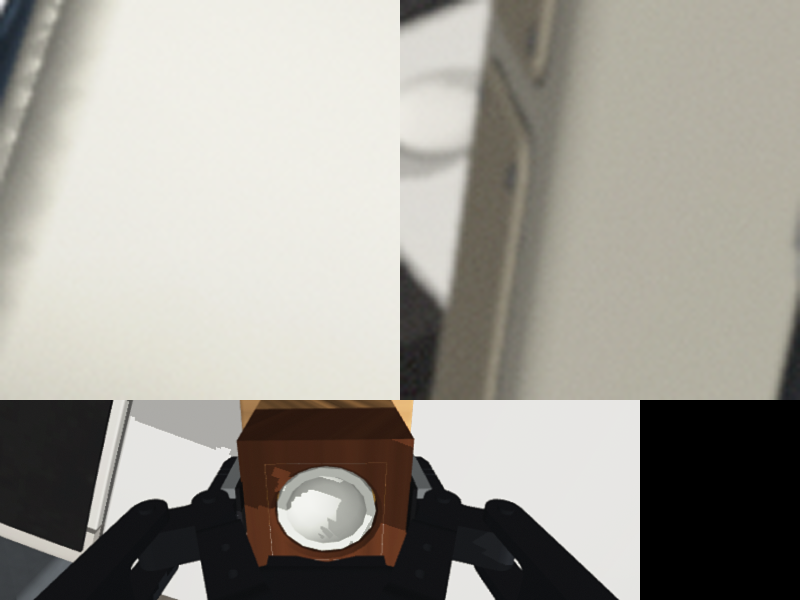

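The arm hides the stand from the fixed cameras. In the wrist view the cup has not risen yet. Triangulating w1 and w4 puts the stand a few mm lower than assumed, so I'll continue gently by feel.

Request:
arm_command:
  deltas:
    - [0,0,0.025,0,0,0,0.6]
    - [0,0,0.025,0,0,0,0.6]
    - [0,0,0,0,0,0,0.6]

```text
t: 15.75
position: [0.4543, -0.3318, 0.0619]
ee_rot: [180.0, -0.0, 22.7]
contact_force: [-0.4, 0.9, 2.6]
gripper_width: 0.0612
finger_force: 67.4
```

Request:
arm_command:
  deltas:
    - [0,0,0.025,0,0,0,0.6]
    - [0,0,0.025,0,0,0,0.6]
    - [0,0,0,0,0,0,0.6]

```text
t: 16.12
position: [0.4544, -0.3318, 0.0599]
ee_rot: [180.0, -0.0, 22.7]
contact_force: [-0.9, 1.1, 5.4]
gripper_width: 0.0615
finger_force: 67.9
```

Request:
arm_command:
  deltas:
    - [0,0,0.025,0,0,0,0.6]
    - [0,0,0.025,0,0,0,0.6]
    - [0,0,0,0,0,0,0.6]

```text
t: 16.5
position: [0.4543, -0.3318, 0.0578]
ee_rot: [180.0, -0.0, 22.7]
contact_force: [-1.8, 0.6, 5.1]
gripper_width: 0.061
finger_force: 67.8
```

Request:
arm_command:
  deltas:
    - [0,0,0.025,0,0,0,0.6]
    - [0,0,0.025,0,0,0,0.6]
    - [0,0,0.025,0,0,0,0.6]
    - [0,0,0,0,0,0,0.6]

```text
t: 17.0
position: [0.4542, -0.3315, 0.0546]
ee_rot: [-180.0, -0.0, 22.7]
contact_force: [-1.1, 0.7, 3.8]
gripper_width: 0.061
finger_force: 67.6
```

Request:
arm_command:
  deltas:
    - [0,0,0.03,0,0,0,0.6]
    - [0,0,0.03,0,0,0,0.6]
    - [0,0,0.03,0,0,0,0.6]
    - [0,0,0.03,0,0,0,0.6]
    - [0,0,0,0,0,0,0.6]

```text
t: 17.62
position: [0.4545, -0.3319, 0.0499]
ee_rot: [180.0, -0.0, 22.7]
contact_force: [-1.2, 1.4, 3.1]
gripper_width: 0.061
finger_force: 67.6
```

Request:
arm_command:
  deltas:
    - [0,0,0.03,0,0,0,0.6]
    - [0,0,0.03,0,0,0,0.6]
    - [0,0,0.03,0,0,0,0.6]
    - [0,0,0.03,0,0,0,0.6]
    - [0,0,0,0,0,0,0.6]

```text
t: 18.25
position: [0.4543, -0.3317, 0.045]
ee_rot: [180.0, -0.0, 22.7]
contact_force: [-1.2, -0.3, 1.1]
gripper_width: 0.0614
finger_force: 67.3
```

Request:
arm_command:
  deltas:
    - [0,0,0.025,0,0,0,0.6]
    - [0,0,0.025,0,0,0,0.6]
    - [0,0,0.025,0,0,0,0.6]
    - [0,0,0,0,0,0,0.6]

```text
t: 18.75
position: [0.4539, -0.3315, 0.0415]
ee_rot: [-180.0, 0.0, 22.7]
contact_force: [-0.3, 0.4, -3.7]
gripper_width: 0.0613
finger_force: 66.8
```

Request:
arm_command:
  deltas:
    - [0,0,0.025,0,0,0,0.6]
    - [0,0,0.025,0,0,0,0.6]
    - [0,0,0.025,0,0,0,0.6]
    - [0,0,0,0,0,0,0.6]

```text
t: 19.25
position: [0.4541, -0.3316, 0.0388]
ee_rot: [-180.0, 0.0, 22.7]
contact_force: [0.6, -0.3, -3.3]
gripper_width: 0.0614
finger_force: 66.8
```

Request:
arm_command:
  deltas:
    - [0,0,0.02,0,0,0,0.6]
    - [0,0,0,0,0,0,0.6]

```text
t: 19.5
position: [0.4541, -0.3316, 0.038]
ee_rot: [-180.0, 0.0, 22.7]
contact_force: [0.2, -1.5, -3.1]
gripper_width: 0.0613
finger_force: 66.8
```

Request:
arm_command:
  deltas:
    - [0,0,0.02,0,0,0,0.6]
    - [0,0,0,0,0,0,0.6]

```text
t: 19.75
position: [0.4542, -0.3316, 0.0373]
ee_rot: [180.0, -0.0, 22.7]
contact_force: [-0.1, 0.1, -1.7]
gripper_width: 0.0614
finger_force: 66.7
```

Request:
arm_command:
  deltas:
    - [0,0,0.02,0,0,0,0.6]
    - [0,0,0,0,0,0,0.6]

```text
t: 20.0
position: [0.4542, -0.3317, 0.0367]
ee_rot: [180.0, -0.0, 22.7]
contact_force: [-1.2, 0.8, 3.5]
gripper_width: 0.0613
finger_force: 67.3
```

Request:
arm_command:
  deltas:
    - [0,0,0.012,0,0,0,0.6]
    - [0,0,0,0,0,0,0.6]

```text
t: 20.25
position: [0.4542, -0.3317, 0.0363]
ee_rot: [180.0, -0.0, 22.7]
contact_force: [-2.0, 1.8, 5.6]
gripper_width: 0.061
finger_force: 67.6
```

Holder bottomed out: the force rises sharply at TCP z≈0.0373. I'll release and rise straight up to cup-grip height.

Request:
arm_command:
  deltas:
    - [0,0,-0.02,0,0,0,0.6]
    - [0,0,0,0,0,0,0.8]
    - [0,0,0,0,0,0,1]
    - [0,0,0,0,0,0,1]
    - [0,0,0,0,0,0,1]
    - [0,0,0,0,0,0,1]

```text
t: 21.0
position: [0.4542, -0.3316, 0.0368]
ee_rot: [-180.0, 0.0, 22.7]
contact_force: [0.1, 1.2, 1.3]
gripper_width: 0.0853
finger_force: 0.0
```

Request:
arm_command:
  deltas:
    - [0,0,-0.1,0,0,0,1]
    - [0,0,-0.3,0,0,0,1]
    - [0,0,-0.4,0,0,0,1]
    - [0,0,-0.23,0,0,0,1]
    - [0,0,0,0,0,0,1]
    - [0,0,0,0,0,0,1]

```text
t: 21.75
position: [0.454, -0.3315, 0.078]
ee_rot: [-180.0, 0.0, 22.7]
contact_force: [0.4, 0.2, -0.2]
gripper_width: 0.0852
finger_force: 0.0
```

Run:
```python
from h import *
o=observe();print(o['t'],o['position'],o['ee_rot'],o['contact_force'],o['gripper_width'])
a=grab('wrist','w6'); 
cv2.imwrite('pics/w6c.png',cv2.resize(a[:,150:510,::-1],None,fx=1.5,fy=1.5,interpolation=cv2.INTER_CUBIC))
```

```text
21.75 [ 0.45400191 -0.33152997  0.07796125] [-1.79995175e+02  2.02101975e-03  2.27350051e+01] [ 0.37504922  0.20753739 -0.239559  ] 0.08515213572033292
```

View pics/w6c.png

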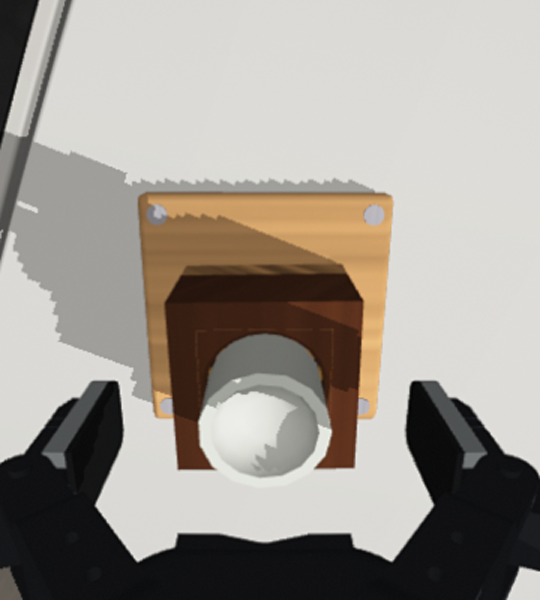

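The cup now stands well proud of the holder, with its rim at crop (266,428). The holder sits square and flat on the stand base, and the open jaws straddle the cup. Gripping the cup.

Request:
arm_command:
  deltas:
    - [0,0,0,0,0,0,0.7]
    - [0,0,0,0,0,0,0.5]
    - [0,0,0,0,0,0,0.35]
    - [0,0,0,0,0,0,0.35]
    - [0,0,0,0,0,0,0.35]
    - [0,0,0,0,0,0,0.35]

```text
t: 22.55
position: [0.4541, -0.3316, 0.078]
ee_rot: [-180.0, 0.0, 22.7]
contact_force: [0.4, 0.3, 1.4]
gripper_width: 0.0361
finger_force: 59.7
```

Request:
arm_command:
  deltas:
    - [0,0,-0.03,0,0,0,0.35]
    - [0,0,-0.1,0,0,0,0.35]
    - [0,0,-0.2,0,0,0,0.35]
    - [0,0,-0.6,0,0,0,0.35]
    - [0,0,-0.9,0,0,0,0.35]
    - [0,0,-0.5,0,0,0,0.35]
    - [0,0,0,0,0,0,0.35]
    - [0,0,0,0,0,0,0.35]

```text
t: 23.55
position: [0.4538, -0.3313, 0.1706]
ee_rot: [-180.0, 0.0, 22.7]
contact_force: [0.5, -0.1, -0.8]
gripper_width: 0.0361
finger_force: 60.0
```

Run:
```python
from h import *
o=observe();print(o['t'],o['position'],o['ee_rot'],o['contact_force'],o['gripper_width'],o['finger_force'])
a=grab('wrist','w7')
```

```text
23.55 [ 0.45376771 -0.3313288   0.17063257] [-1.79963219e+02  2.09224525e-02  2.27363692e+01] [ 0.47858343 -0.08749231 -0.78707264] 0.036071484755226854 59.95711326599121
```

Request:
arm_command:
  deltas:
    - [0.17,-0.42,-0.25,0,0,0,0.35]
    - [0.35,-0.83,-0.25,0,0,0,0.35]
    - [0.35,-0.83,0,0,0,0,0.35]
    - [0.35,-0.83,0,0,0,0,0.35]
    - [0.35,-0.83,0,0,0,0,0.35]
    - [0.35,-0.83,0,0,0,0,0.35]
    - [0.35,-0.83,0,0,0,0,0.35]
    - [0.35,-0.83,0,0,0,0,0.35]
    - [0.35,-0.83,0,0,0,0,0.35]
    - [0.35,-0.83,0,0,0,0,0.35]

```text
t: 24.85
position: [0.4537, 0.0126, 0.1912]
ee_rot: [-180.0, 0.0, 22.7]
contact_force: [0.2, 0.5, -1.2]
gripper_width: 0.036
finger_force: 60.0
```

Request:
arm_command:
  deltas:
    - [0.35,-0.83,0,0,0,0,0.35]
    - [0.35,-0.83,0,0,0,0,0.35]
    - [0.35,-0.83,0,0,0,0,0.35]
    - [0.35,-0.83,0,0,0,0,0.35]
    - [0.17,-0.42,0,0,0,0,0.35]
    - [0,0,0,0,0,0,0.35]
    - [0,0,0,0,0,0,0.35]

```text
t: 25.72
position: [0.4544, 0.1723, 0.191]
ee_rot: [180.0, 0.0, 22.7]
contact_force: [-0.3, -0.6, -0.9]
gripper_width: 0.0359
finger_force: 60.1
```

Run:
```python
from h import *
o=observe();print(o['t'],o['position'],o['ee_rot'],o['contact_force'],o['gripper_width'],o['finger_force'])
a=grab('wrist','w8');t=grab('top','t8')
B=cv2.resize(a[:,130:530],None,fx=1.25,fy=1.25,interpolation=cv2.INTER_CUBIC)
T=cv2.resize(t[150:283,380:480],(300,400),interpolation=cv2.INTER_CUBIC);T=np.vstack([T,np.zeros((100,300,3),np.uint8)])
cv2.imwrite('pics/c8.png',np.hstack([B,T])[:,:,::-1])
```

```text
25.725 [0.45435165 0.17232778 0.19104035] [1.79983862e+02 4.63925796e-02 2.27405054e+01] [-0.30826968 -0.57369483 -0.89315611] 0.03591914685341279 60.09225904941559
```

View pics/c8.png

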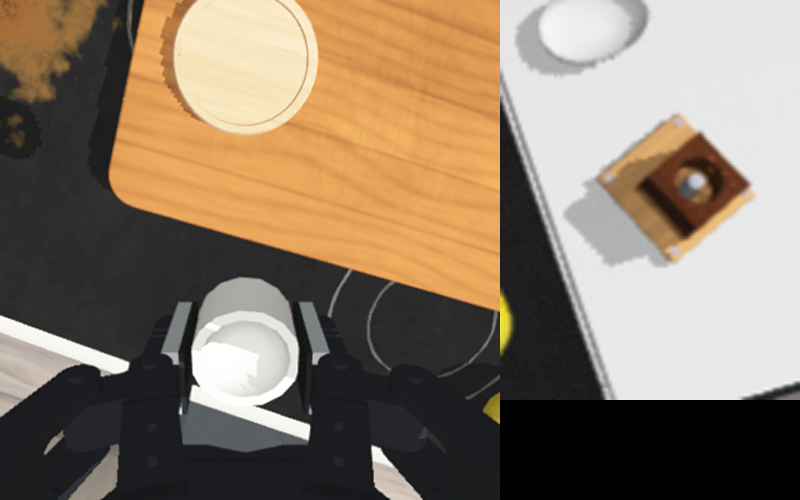

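The top crop shows the holder home on the stand with the bare post showing in its recess. In the wrist view the cup is gripped upright at crop (245,357), and the coaster is at crop (245,60), slightly clipped at the top.

Run:
```python
from h import *
from scipy.optimize import least_squares
d=json.load(open('pics/w8.json'));R=Rm(d['rot']);p=np.array(d['pos'])
def fit(f,uv,z,fr=True,r0=None):
    W=px2w(f,uv,z); T=(W-p)@R if fr else W
    r=least_squares(lambda a:np.hypot(T[:,0]-a[0],T[:,1]-a[1])-a[2],[T[:,0].mean(),T[:,1].mean(),.04],loss='soft_l1',f_scale=.0005)
    return r.x.round(4),np.abs(r.fun).mean().round(5)
im=cv2.imread('pics/w8.png');b=im[:,:,0].astype(int)
m=((b>125)).astype(np.uint8); m[160:]=0; m=cv2.morphologyEx(m,cv2.MORPH_OPEN,np.ones((5,5)))
n,l,s,ce=cv2.connectedComponentsWithStats(m);i=l[45,326];print(s[i],ce[i])
ct=cv2.convexHull(max(cv2.findContours((l==i).astype(np.uint8),0,cv2.CHAIN_APPROX_NONE)[0],key=len)).reshape(-1,2).astype(float)
ct=ct[ct[:,1]>4]
for z in (.030,.025): print('coaster',z,fit('w8',ct,z))
h=np.array([[173,62],[318,62],[245.5,134],[196,113],[295,113]])/1.25+[130,0]; print('hand',fit('w8',h,.03))
# cup rim, top = underside+.030; underside at TCP-.033..: rim z about TCP-.0035
a=(np.array([[192,357],[299,357],[245.5,311],[245.5,405]])/1.25+[130,0])
print('cup', [fit('w8',a,p[2]-dz) for dz in (.002,.004,.006)])
# top cam
t=cv2.imread('pics/top0.png');mm=(t[:,:,0]>125).astype(np.uint8);n,l,s,ce=cv2.connectedComponentsWithStats(mm);i=l[232,230];print(s[i],ce[i],px2w('top0',ce[i:i+1],.03),'wr',)
```

```text
[  269     0   116   108 10454] [326.17658313  49.8738282 ]
coaster 0.03 (array([ 0.109 , -0.0017,  0.0455]), np.float64(0.0001))
coaster 0.025 (array([ 0.1095, -0.0017,  0.0463]), np.float64(0.0001))
hand (array([ 0.1094, -0.0015,  0.0456]), np.float64(4e-05))
cup [(array([-0.002 , -0.0015,  0.0182]), np.float64(0.0002)), (array([-0.0033, -0.0015,  0.0186]), np.float64(0.0002)), (array([-0.0046, -0.0015,  0.0189]), np.float64(0.00021))]
[212 215  36  34 936] [229.61645299 231.13247863] [[0.55351867 0.21340877 0.03      ]] wr
```

Request:
arm_command:
  deltas:
    - [0.5,0,0,0,0,0,0.35]
    - [0.8,0,0,0,0,0,0.35]
    - [0.8,0,0.3,0,0,0,0.35]
    - [0.68,0,0.6,0,0,0,0.35]
    - [0,0,0.8,0,0,0,0.35]
    - [0,0,0.7,0,0,0,0.35]
    - [0,0,0.4,0,0,0,0.35]
    - [0,0,0.2,0,0,0,0.35]
    - [0,0,0,0,0,0,0.35]
    - [0,0,0,0,0,0,0.35]

```text
t: 27.08
position: [0.558, 0.2162, 0.0722]
ee_rot: [180.0, -0.1, 22.7]
contact_force: [0.9, -0.8, -0.8]
gripper_width: 0.036
finger_force: 60.1
```

Request:
arm_command:
  deltas:
    - [0,0,0.03,0,0,0,0.35]
    - [0,0,0.03,0,0,0,0.35]
    - [0,0,0.03,0,0,0,0.35]
    - [0,0,0,0,0,0,0.35]

```text
t: 27.58
position: [0.5572, 0.216, 0.0675]
ee_rot: [180.0, 0.0, 22.7]
contact_force: [-0.2, -0.3, -0.4]
gripper_width: 0.0357
finger_force: 60.1
```

Request:
arm_command:
  deltas:
    - [0,0,0.025,0,0,0,0.35]
    - [0,0,0.025,0,0,0,0.35]
    - [0,0,0.02,0,0,0,0.35]
    - [0,0,0,0,0,0,0.35]

```text
t: 28.08
position: [0.5573, 0.216, 0.0647]
ee_rot: [-180.0, 0.0, 22.7]
contact_force: [0.2, -0.2, -2.0]
gripper_width: 0.0362
finger_force: 60.1
```

Request:
arm_command:
  deltas:
    - [0,0,0.015,0,0,0,0.35]
    - [0,0,0,0,0,0,0.35]

```text
t: 28.32
position: [0.5573, 0.216, 0.0642]
ee_rot: [180.0, 0.0, 22.7]
contact_force: [0.0, 0.0, -0.4]
gripper_width: 0.036
finger_force: 60.1
```

Request:
arm_command:
  deltas:
    - [0,0,0.015,0,0,0,0.35]
    - [0,0,0,0,0,0,0.35]

```text
t: 28.58
position: [0.5574, 0.216, 0.0638]
ee_rot: [-180.0, -0.0, 22.7]
contact_force: [-0.0, 0.2, 1.6]
gripper_width: 0.0359
finger_force: 60.4
```

Request:
arm_command:
  deltas:
    - [0,0,0.012,0,0,0,0.35]
    - [0,0,0,0,0,0,0.35]

```text
t: 28.82
position: [0.5574, 0.216, 0.0637]
ee_rot: [180.0, -0.0, 22.7]
contact_force: [-3.1, -1.0, 7.6]
gripper_width: 0.0359
finger_force: 61.0
```

Contact at 0.0638, as predicted. I'll back off a touch, release gently, rise and check.

Request:
arm_command:
  deltas:
    - [0,0,-0.012,0,0,0,0.35]
    - [0,0,0,0,0,0,0.45]
    - [0,0,0,0,0,0,0.55]
    - [0,0,0,0,0,0,0.7]
    - [0,0,0,0,0,0,0.8]
    - [0,0,0,0,0,0,0.8]

```text
t: 29.58
position: [0.5573, 0.216, 0.0636]
ee_rot: [-180.0, 0.0, 22.7]
contact_force: [0.5, -0.1, -1.2]
gripper_width: 0.068
finger_force: 0.0
```

Request:
arm_command:
  deltas:
    - [0,0,-0.2,0,0,0,0.8]
    - [0,0,-0.5,0,0,0,0.8]
    - [0,0,-0.9,0,0,0,0.8]
    - [0,0,-0.9,0,0,0,0.8]
    - [0,0,-0.9,0,0,0,0.8]
    - [0,0,-0.5,0,0,0,0.8]
    - [0,0,0,0,0,0,0.8]
    - [0,0,0,0,0,0,0.8]

```text
t: 30.58
position: [0.5569, 0.2158, 0.2194]
ee_rot: [180.0, 0.0, 22.7]
contact_force: [-0.7, -0.2, 0.2]
gripper_width: 0.0682
finger_force: 0.0
```

Run:
```python
from h import *
o=observe();print(o['t'],o['position'],o['contact_force'],o['gripper_width'])
a=grab('wrist','w9')
B=cv2.resize(a[40:280,200:460],None,fx=2.5,fy=2.5,interpolation=cv2.INTER_CUBIC)
cv2.imwrite('pics/c9.png',B[:,:,::-1])
```

```text
30.575 [0.55692288 0.21583018 0.21942724] [-0.67663357 -0.23253812  0.22114779] 0.068240324510029
```

View pics/c9.png

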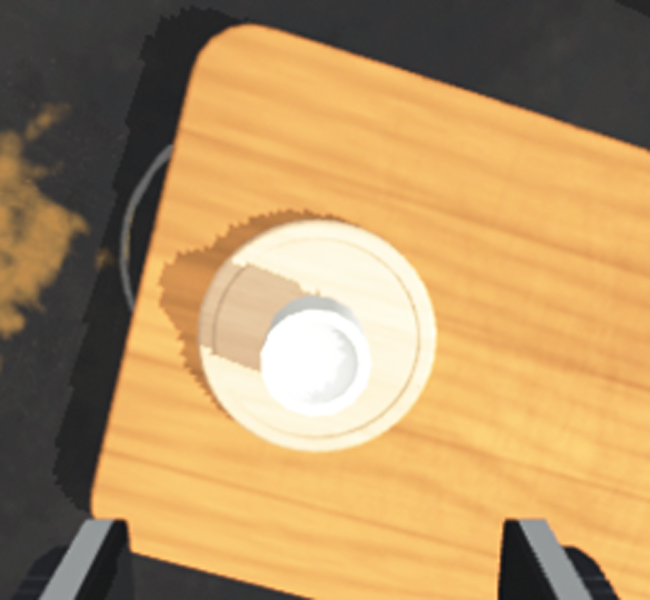

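The cup stands upright on the coaster: rim at crop (316,360), coaster centre at (318,336), partly parallax. Checking the offset.

Run:
```python
from h import *
c=lambda L:np.array(L,float)/2.5+[200,40]
for z in (.03,.035):
    co=px2w('w9',c([[317.5,335.5]]),z)[0];cu=px2w('w9',c([[316,361]]),z+.03)[0];print(co,cu,(cu-co)*1e3)
```

```text
[0.5563514  0.21652457 0.03      ] [0.55469971 0.21647197 0.06      ] [-1.6516926  -0.05260168 30.        ]
[0.55752162 0.21702856 0.035     ] [0.55602628 0.21703142 0.065     ] [-1.49534006e+00  2.86100669e-03  3.00000000e+01]
```

The cup is about 1.6 mm off centre, well within "the middle". The arm is clear of everything, so I'm handing in.

```bash
python3 -c "
from plant import job_done; print(job_done())"
```

```text
the job is handed in; nothing more can be done
None
```

The job is handed in at about 31 s: the holder is home on the stand, pressed with about 10 N by the wrist readings, and the cup stands upright on the coaster about 1.6 mm from its centre; nothing else was touched.

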